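Set the stock tags on the topping rail

TASK

Bring the stock tags on the topping rail up to date: each tag belongs to the pan right behind it and must lie over with its green face up if that pan is full, its red face up if it is running low. With a fingertip, gently push over each tag that is wrong, and leave those that are already right alone. Do not shift the pans or disturb the things standing around.

Things in the scene. Friction and masses are not known exactly. Their poses are not given: they have to be found in the camera images.
- rail: fixed steel topping rail, 736 mm long (its y), 333 deep, 120 high. Origin on the table under the middle of the tag row; x points away from the robot, y left along the row. Flat deck with the tags: x = -45 to 45 mm; pans in one row behind, centred at x = 131, y = -270, -90, 90, 270 mm; behind them (x = 218 to 288) a flat top for bottles. Deck and top are 120 mm above the table.
- tag_1 (a joint): stock tag, red one side, green the other: lean in rad, 0 = upright, + = to the left (rail's +y), - = to the right. At the left stop (+0.8) the upper face, the one that shows, is green; at the right stop (-0.8) it is red. Swings almost freely; past upright it falls over by its own weight and stays at the stop.
- tag_1_hinge (a point): middle of this tag's hinge, which runs along the rail's x, 140 mm above the table. The tag is a stiff smooth slippery plate 66 mm wide (x), 4 thick, reaching 66 mm from the hinge: at a stop its free edge is 47 mm sideways of the hinge and 46 mm above it. Its clip (84 x 52 mm) ends 12 mm above the hinge. Tags are 180 mm apart, each 131 mm in front (robot's side) of the middle of its pan.
- tag_2 (a joint): stock tag, red one side, green the other: lean in rad, 0 = upright, + = to the left (rail's +y), - = to the right. At the left stop (+0.8) the upper face, the one that shows, is green; at the right stop (-0.8) it is red. Swings almost freely; past upright it falls over by its own weight and stays at the stop.
- tag_2_hinge (a point): middle of this tag's hinge, which runs along the rail's x, 140 mm above the table. The tag is a stiff smooth slippery plate 66 mm wide (x), 4 thick, reaching 66 mm from the hinge: at a stop its free edge is 47 mm sideways of the hinge and 46 mm above it. Its clip (84 x 52 mm) ends 12 mm above the hinge. Tags are 180 mm apart, each 131 mm in front (robot's side) of the middle of its pan.
- tag_3 (a joint): stock tag, red one side, green the other: lean in rad, 0 = upright, + = to the left (rail's +y), - = to the right. At the left stop (+0.8) the upper face, the one that shows, is green; at the right stop (-0.8) it is red. Swings almost freely; past upright it falls over by its own weight and stays at the stop.
- tag_3_hinge (a point): middle of this tag's hinge, which runs along the rail's x, 140 mm above the table. The tag is a stiff smooth slippery plate 66 mm wide (x), 4 thick, reaching 66 mm from the hinge: at a stop its free edge is 47 mm sideways of the hinge and 46 mm above it. Its clip (84 x 52 mm) ends 12 mm above the hinge. Tags are 180 mm apart, each 131 mm in front (robot's side) of the middle of its pan.
- tag_4 (a joint): stock tag, red one side, green the other: lean in rad, 0 = upright, + = to the left (rail's +y), - = to the right. At the left stop (+0.8) the upper face, the one that shows, is green; at the right stop (-0.8) it is red. Swings almost freely; past upright it falls over by its own weight and stays at the stop.
- tag_4_hinge (a point): middle of this tag's hinge, which runs along the rail's x, 140 mm above the table. The tag is a stiff smooth slippery plate 66 mm wide (x), 4 thick, reaching 66 mm from the hinge: at a stop its free edge is 47 mm sideways of the hinge and 46 mm above it. Its clip (84 x 52 mm) ends 12 mm above the hinge. Tags are 180 mm apart, each 131 mm in front (robot's side) of the middle of its pan.
- pan_falafel_food (a point): top of the food, in the middle of the pan of brown falafel balls: a loose open steel pan 174 x 163 mm, 100 mm deep, its rim 124 mm above the table. A full pan's food comes up to the rim (this point about 122 mm above the table); one running low has only a few pieces on its bottom (this point below 85 mm).
- pan_eggs_food (a point): top of the food, in the middle of the pan of white boiled eggs: a loose open steel pan 174 x 163 mm, 100 mm deep, its rim 124 mm above the table. A full pan's food comes up to the rim (this point about 122 mm above the table); one running low has only a few pieces on its bottom (this point below 85 mm).
- pan_lemons_food (a point): top of the food, in the middle of the pan of yellow lemons: a loose open steel pan 174 x 163 mm, 100 mm deep, its rim 124 mm above the table. A full pan's food comes up to the rim (this point about 122 mm above the table); one running low has only a few pieces on its bottom (this point below 85 mm).
- pan_beets_food (a point): top of the food, in the middle of the pan of small purple beets: a loose open steel pan 174 x 163 mm, 100 mm deep, its rim 124 mm above the table. A full pan's food comes up to the rim (this point about 122 mm above the table); one running low has only a few pieces on its bottom (this point below 85 mm).
- clips_a: the clips of tag_1 and tag_2 with their tags: origin on the deck under the hinge of tag_1; tag_2 is 360 mm to its left (+y), with another tag between. Axes as the rail's.
- clips_b: the clips of tag_3 and tag_4 with their tags: origin on the deck under the hinge of tag_3; tag_4 is 360 mm to its left (+y), with another tag between. Axes as the rail's.
- squeeze_bottle: yellow squeeze bottle, 62 mm across, 200 mm high, standing on the flat top behind the pans; origin at the centre of its underside
- shaker: spice shaker with a brown cap, 60 mm across, 100 mm high, standing on the flat top behind the pans; origin at the centre of its underside
- spoon_cup: white cup, 84 mm across and 100 mm high, with wooden spoons sticking up to 170 mm, on the table at the left end of the rail; origin at the centre of its underside
- serving_spoon: serving spoon 220 mm long lying on the table at the right end of the rail; origin under its middle

How it is judged:
By the outcome, as a careful person would: the job done as asked, in the order asked, and still so for the second after the job is handed in, with the robot touching nothing.
It also fails if it takes over 38 s, if anything falls off the work surface, if the arm or the gripper's body presses on something with over 40 N, if the wrist force passes 120 N, or if a joint passes its speed limit or range.

ROBOT

A 6-joint arm with a two-finger parallel gripper is mounted at the origin on the work surface. World frame = base frame: x ahead of the robot, y to its left, z up, the work surface at z = 0. Lengths are in m, angles in rad, forces in N, time in s.
With the tool pointing down it reaches from about 0.375 to 0.975 m from the base axis. Payload 3.8 kg.
Tool frame: the origin (TCP) lies where the fingers leave the gripper's body, on its centre line; the fingertips stand 73 mm ahead of it and the grasp point (between the pads) lies 54 mm ahead of it (nose_length is the distance from the TCP to the fingertips, in m); z points along the fingers, y is the line along which they close (so a half turn about z gives the same grasp; the last joint's range is limited). The gripper opens to 85 mm and grips with 20 to 120 N. Pads are 22 mm wide; open, the fingers measure 114 mm over their backs; the gripper's body (76 mm by 85 mm) begins 54 mm behind the grasp point. The pads swing forward as they close: fully open they stand 13 mm farther back than shut.
Start: joints at [1.134, 0.264, 1.604, -0, 1.274, -0.037], TCP at [0.263, 0.622, 0.304] pointing down, gripper open.
Joint ranges: [-2.63, 2.63], [-0.94, 2.18], [0.31, 2.57], [-1.31, 4.45], [0, 2.66], [-2.55, 2.55]. Speed limits (rad/s): [2.57, 2.57, 3.14, 3.14, 3.14, 3.14].

INTERFACE

Orientations are given as a rotation vector (axis times angle).
In Python, from workcell import read_state, read_camera, calibration, finish_job, look_for, cut_out, tip_of, nose_length gives the robot as it stands.
- The arm moves only by the tool step_arm, never from a script. Its argument "targets" is a list of rows, each a list of 3 entries, a list of its own where there are three numbers: the turn, a rotation vector about the tool's x, y, z in rad, then the shift along the tool's x, y, z in mm, then the finger opening in mm, from 0 to 85.4. In form: [[[ax, ay, az], [x, y, z], grip], ...]. A call has 1 to 5 rows; each row shifts and turns the commanded pose from where the row before left it, along the tool's axes as they then stand; what a row does not reach is not made up. A row lasts 1/12 s, in which the tool goes at most 41.7 mm and 7.16 degrees, less where a joint would pass 70% of its speed; a pose out of reach is approached as far as the arm can. A call with a gripper value outside its range is refused whole. The fingers move at their own pace and stop on an object; "grip_force" is the grip in N (left out, the last holds). Time passes only in rows, so rows that do not move let the fingers close. It gives the time, the measured TCP pose, the force, the opening and the grip force at its end, in the units of the state.
- read_state(): the state, without advancing time (a new reading comes with each control period).
- read_camera(name): name is "side" or "top" or "wrist"; returns the picture (400x640x3 uint8, red, green, blue); there is no depth.
- calibration(name): a dict with "camera_matrix" (3x3 intrinsics, pixels), "R" (3x3) and "t" (3): a world point X has camera coordinates R X + t. Camera axes: x right, y down, z forward; pixel columns grow to the right and rows downward; lengths in m; the calibration is good to about 2 mm. A picture is of the moment at which its call begins: read the wrist's pose just before it. calibration takes no time and is no camera call; for the wrist camera it gives the pose at the moment of the call.
- finish_job(): hands the job in; it is judged then, once.
Trained networks look in the newest picture that a camera, given by its name, has taken for a name from the list of things; names that differ only in an ending like _2 or _b are one class to them, and where a whole thing is asked for, a point or a joint stands for the part that bears it (a point fixed in the world has none). Each returns a list of dicts, best first, with "score" (0 to 1); they miss things now and then, are a little off and sometimes report something else, mostly with a low value. They report only what shows in the picture. A call takes as long as a camera call.
- look_for(camera, query): "extent" ([left, top, right, bottom] in pixels, round what is visible of it).
- cut_out(camera, query): "region" (400x640 bool, what is visible of it) and "extent" ([left, top, right, bottom] in pixels, round what is visible of it).
- tip_of(camera, query): "at" ([row, column] in pixels: a listed point, or the origin of a listed thing).
The state is a dict: "time": time; "q": joint angles; "joint_vel": joint speeds; "joint_torque": joint torques, N m; "tool_pos": TCP position; "tcp_rot": TCP orientation; "wrist_force": force on the tool from outside, world axes, zero at the start; "torque": the same for the moment, N m; "width": opening from 0.0 (shut) to 1.0 (fully open); "grip_force": force on a finger pad.
Only numpy, scipy, OpenCV 4.12 (cv2) and the standard library are available. Lean on these libraries where they do the work, as an engineer would, in place of code of your own. Each camera call takes 0.05 s, during which the arm holds its last target. There are 200 camera calls.

## Working session

There is one attempt and no reset: what is moved stays moved. The work goes in short steps, Python scripts to look and compute and a tool call to move; the robot and the scene stay as the last step left them, time stands still between calls to the robot, and variables do not carry over. Pictures are saved under pics/ and viewed, at most 10 in all, crops included, and the job is handed in when it is done.

Besides the shell and the picture viewer there is one more tool, called in YAML: its name, and indented under it one key for each argument. step_arm: Moves the arm, as the interface text tells. Its arguments: {"type":"object","properties":{"targets":{"type":"array","items":{"type":"array"}},"grip_force":{"type":"number"}},"required":["targets"]}

```bash
mkdir -p pics
python3 - <<'E'
from workcell import *
import cv2,numpy as np
for n in ("top","side"):
    im=read_camera(n); cv2.imwrite(f"pics/{n}0.png",im[...,::-1])
    c=calibration(n); print(n,c["camera_matrix"].tolist(),c["R"].round(4).tolist(),c["t"].round(4).tolist())
    for q in ("tag_1_hinge","pan_falafel_food","pan_eggs_food","pan_lemons_food","pan_beets_food","clips_a","rail","squeeze_bottle","shaker"):
        print(q,[(np.round(d["at"]).tolist(),round(d["score"],2)) for d in tip_of(n,q)])
    for q in ("tag_1",):
        print(q,[(np.round(d["extent"]).tolist(),round(d["score"],2)) for d in look_for(n,q)])
s=read_state();print(s["time"],s["tool_pos"],s["tcp_rot"],nose_length() if callable(nose_length) else nose_length)
E
```

```text
top [[384.9928664230885, 0.0, 319.31295257875365], [0.0, 384.9928664230885, 196.3535285623462], [0.0, 0.0, 1.0]] [[-0.0247, -0.9994, -0.0254], [-0.9948, 0.0271, -0.0983], [0.0989, 0.0229, -0.9948]] [0.0548, 0.6018, 1.4374]
tag_1_hinge [([159.0, 404.0], 0.66), ([198.0, 414.0], 0.64)]
pan_falafel_food [([188.0, 256.0], 0.86)]
pan_eggs_food [([160.0, 405.0], 0.62)]
pan_lemons_food [([172.0, 353.0], 0.63), ([148.0, 280.0], 0.42)]
pan_beets_food [([183.0, 310.0], 0.88)]
clips_a [([203.0, 362.0], 0.82), ([196.0, 412.0], 0.63), ([236.0, 230.0], 0.29)]
rail [([215.0, 336.0], 0.94)]
squeeze_bottle [([150.0, 282.0], 0.62)]
shaker [([181.0, 307.0], 0.39)]
tag_1 [([411.0, 183.0, 433.0, 206.0], 0.64), ([246.0, 217.0, 264.0, 236.0], 0.64), ([350.0, 196.0, 367.0, 213.0], 0.56), ([342.0, 122.0, 362.0, 146.0], 0.23)]
side [[443.2288100248067, 0.0, 313.9753364624699], [0.0, 443.2288100248067, 195.26415594477712], [0.0, 0.0, 1.0]] [[0.978, -0.2083, -0.0139], [-0.1513, -0.6613, -0.7347], [0.1439, 0.7206, -0.6782]] [-0.5933, 0.2041, 1.2966]
tag_1_hinge [([278.0, 325.0], 0.8)]
pan_falafel_food [([148.0, 302.0], 0.86)]
pan_eggs_food [([268.0, 378.0], 0.71)]
pan_lemons_food [([231.0, 349.0], 0.94), ([285.0, 328.0], 0.65)]
pan_beets_food [([199.0, 324.0], 0.91)]
clips_a [([285.0, 331.0], 0.87), ([232.0, 301.0], 0.55), ([151.0, 302.0], 0.23)]
rail []
squeeze_bottle [([161.0, 350.0], 0.84)]
shaker [([213.0, 387.0], 0.66)]
tag_1 [([253.0, 134.0, 278.0, 157.0], 0.96), ([285.0, 205.0, 315.0, 238.0], 0.65), ([274.0, 184.0, 294.0, 190.0], 0.63), ([314.0, 277.0, 348.0, 292.0], 0.61)]
1.1 [0.26271906 0.62175551 0.30387783] [ 6.23741088e-01  3.07903257e+00 -3.36878438e-05] 0.0726
```

Run:
```python
import cv2
a=cv2.imread("pics/top0.png")[110:270,200:460];b=cv2.imread("pics/side0.png")[90:340,200:460]
cv2.imwrite("pics/a.png",cv2.resize(a,None,fx=3,fy=3,interpolation=2));cv2.imwrite("pics/b.png",cv2.resize(b,None,fx=2.4,fy=2.4,interpolation=2))
```

```text
(no output)
```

View pics/a.png

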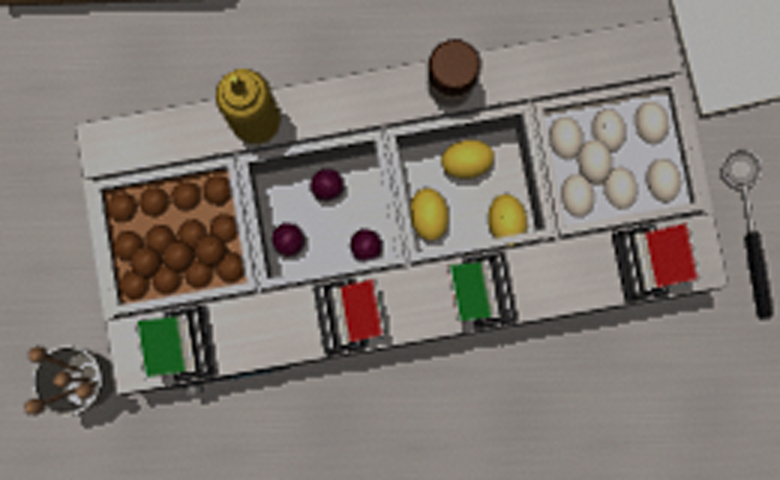

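View pics/b.png

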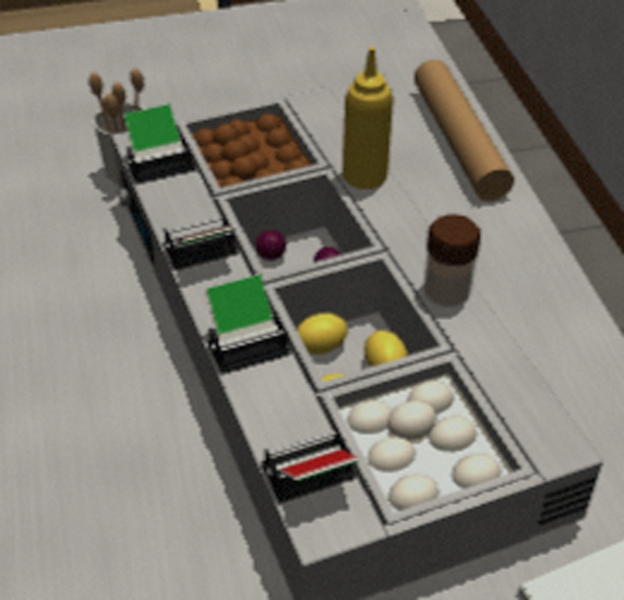

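The tags, left to right, show green, red, green, red. The pans are falafel full, beets low, lemons low and eggs apparently full. That makes the lemons tag (top ≈ (358,205)) and the eggs tag (≈ (423,195)) wrong. Next I fit the rail pose and check the egg height.

```bash
cat > h.py <<'E'
from workcell import *
import numpy as np
from scipy.optimize import least_squares
from scipy.spatial.transform import Rotation as Ro
def proj(n,X):
    c=calibration(n);p=c["camera_matrix"]@(c["R"]@X+c["t"]);return p[:2]/p[2]
E
python3 - <<'E'
from h import *
def tri(o): return least_squares(lambda X:np.r_[proj("top",X)-o[0][::-1],proj("side",X)-o[1][::-1]],[.7,0,.1]).x
for n,o in dict(fal=([188,256],[148,302]),eggs=([160,405],[268,378]),lem=([172,353],[231,349]),beet=([183,310],[199,324])).items(): print(n,tri(o).round(3))
obs=[("top",198,414,0,-270,140),("side",278,325,0,-270,140),("top",203,362,0,-90,120),("top",196,412,0,-270,120),("side",285,331,0,-270,120),("side",232,301,0,-90,120),
("top",188,256,131,270,122),("side",148,302,131,270,122),("top",160,405,131,-270,122),("side",268,378,131,-270,122),("top",215,336,0,0,0)]
def P(v,x,y,z): c,s=np.cos(v[2]),np.sin(v[2]);return np.array([v[0]+c*x-s*y,v[1]+s*x+c*y,z])
f=lambda v:np.concatenate([proj(n,P(v,x/1e3,y/1e3,z/1e3))-[cc,r] for n,r,cc,x,y,z in obs])
r=least_squares(f,[.6,0,.15],loss="soft_l1");v=r.x
print(v.round(4));print(f(v).round(1).reshape(-1,2).tolist())
for y in(-270,-90): print(y,P(v,0,y/1e3,.14).round(4))
s=read_state();R=Ro.from_rotvec(s["tcp_rot"]).as_matrix();print(R.round(3))
E
```

```text
fal [0.626 0.263 0.129]
eggs [ 0.716 -0.273  0.126]
lem [ 0.69  -0.09   0.075]
beet [0.654 0.072 0.062]
[ 0.5411 -0.0242  0.1634]
[[-1.3, -2.2], [4.4, 1.6], [-0.3, 2.9], [-0.6, 0.4], [-1.7, -0.5], [2.8, 2.2], [0.1, 1.1], [0.9, 1.4], [-1.1, 0.6], [-1.0, 0.1], [0.3, -2.4]]
-270 [ 0.585  -0.2906  0.14  ]
-90 [ 0.5558 -0.113   0.14  ]
[[-0.921  0.389  0.   ]
 [ 0.389  0.921 -0.   ]
 [-0.    -0.    -1.   ]]
```

step_arm:
  targets:
    - [[0,0,0.112],[0,0,-4],0]
    - [[0,0,0.112],[0,0,-4],0]
    - [[0,0,0.112],[0,0,-4],0]
    - [[0,0,0.112],[0,0,-4],0]
    - [[0,0,0.112],[0,0,-4],0]

```text
time: 1.52
tool_pos: [0.2627, 0.6218, 0.324]
tcp_rot: [-1.458, -2.783, 0.0]
wrist_force: [-0.3, 1.1, 0.3]
width: 0.296
grip_force: 0.0
```

step_arm:
  targets:
    - [[0,0,0.112],[0,0,0],0]
    - [[0,0,0.112],[0,0,0],0]
    - [[0,0,0.112],[0,0,0],0]
    - [[0,0,0.112],[0,0,0],0]
    - [[0,0,0],[0,0,0],0]

```text
time: 1.93
tool_pos: [0.2627, 0.6218, 0.3239]
tcp_rot: [-2.037, -2.392, -0.0]
wrist_force: [0.4, -0.1, -0.0]
width: 0.001
grip_force: 0.0
```

```bash
cat >> h.py <<'E'
H={"lem":np.array([.5558,-.113]),"egg":np.array([.585,-.2906])}
def go(k,dy):
    "mm in tool axes from here to the spot dy mm left of hinge k; the tip's height"
    s=read_state();R=Ro.from_rotvec(s["tcp_rot"]).as_matrix();a=.1634
    g=H[k]+dy/1e3*np.array([-np.sin(a),np.cos(a)])
    d=np.r_[g,s["tool_pos"][2]]-s["tool_pos"]
    nl=nose_length() if callable(nose_length) else nose_length
    print("t",s["time"],"pos",s["tool_pos"].round(4),"move",(1e3*R.T@d).round(1),"yaw err",round(np.arctan2(R[1,1],R[0,1])-a,3),"tip z",(s["tool_pos"]+R[:,2]*nl)[2].round(4),"nose",nl,"w",s["width"],"F",np.round(s["wrist_force"],2))
E
python3 -c "
from h import *
go('lem',75)"
```

```text
t 1.9333 pos [0.2627 0.6218 0.3239] move [-697.1  171.8   -0. ] yaw err -0.003 tip z 0.2513 nose 0.0726 w 0.0008221577895149711 F [ 0.42 -0.11 -0.04]
```

step_arm:
  targets:
    - [[0,0,0],[-35,8.6,0],0]
    - [[0,0,0],[-35,8.6,0],0]
    - [[0,0,0],[-35,8.6,0],0]
    - [[0,0,0],[-35,8.6,0],0]
    - [[0,0,0],[-35,8.6,0],0]

```text
time: 2.35
tool_pos: [0.3338, 0.4546, 0.3239]
tcp_rot: [2.028, 2.399, 0.0]
wrist_force: [0.2, -0.1, 0.2]
width: -0.001
grip_force: 0.0
```

step_arm:
  targets:
    - [[0,0,0],[-35,8.6,0],0]
    - [[0,0,0],[-35,8.6,0],0]
    - [[0,0,0],[-35,8.6,0],0]
    - [[0,0,0],[-35,8.6,0],0]
    - [[0,0,0],[-35,8.6,0],0]

```text
time: 2.77
tool_pos: [0.4047, 0.2887, 0.3242]
tcp_rot: [2.028, 2.399, 0.001]
wrist_force: [0.9, -0.0, -0.8]
width: -0.002
grip_force: 0.0
```

step_arm:
  targets:
    - [[0,0,0],[-35,8.6,0],0]
    - [[0,0,0],[-35,8.6,0],0]
    - [[0,0,0],[-35,8.6,0],0]
    - [[0,0,0],[-35,8.6,0],0]
    - [[0,0,0],[-35,8.6,0],0]

```text
time: 3.18
tool_pos: [0.4756, 0.123, 0.3243]
tcp_rot: [2.028, 2.398, 0.001]
wrist_force: [0.0, 0.3, -0.6]
width: -0.003
grip_force: 0.0
```

step_arm:
  targets:
    - [[0,0,0],[-35,8.6,0],0]
    - [[0,0,0],[-35,8.6,0],0]
    - [[0,0,0],[-35,8.6,0],0]
    - [[0,0,0],[-32,8.6,0],0]
    - [[0,0,0],[-30,8.6,0],0]

```text
time: 3.6
tool_pos: [0.5452, -0.0352, 0.3242]
tcp_rot: [2.03, 2.397, 0.0]
wrist_force: [0.2, 0.4, 0.4]
width: -0.0
grip_force: 0.0
```

step_arm:
  targets:
    - [[0,0,0],[0,0,0],0]
    - [[0,0,0],[0,0,0],0]

```text
time: 3.77
tool_pos: [0.5451, -0.0346, 0.3238]
tcp_rot: [-2.034, -2.394, 0.0]
wrist_force: [0.7, 1.0, 0.4]
width: 0.002
grip_force: 0.0
```

Run:
```python
from h import *
import cv2
go('lem',75)
c=calibration("wrist");im=read_camera("wrist").copy()
for q in("tag_1_hinge","clips_a"):print(q,[(np.round(d["at"]).tolist(),round(d["score"],2)) for d in tip_of("wrist",q)])
a=.1634;o=np.r_[H["lem"],.14]
def P(y,z,x=0):
    return proj("wrist",o+[np.cos(a)*x-np.sin(a)*y,np.sin(a)*x+np.cos(a)*y,z])
for y in(0,.18):
    for p in [(y,0),(y+(.047 if y==0 else -.047),.046,.033),(y+(.047 if y==0 else -.047),.046,-.033)]:
        u=P(*p);print(u.round());cv2.circle(im,tuple(int(t) for t in u),4,(0,0,255),1)
u=P(.075,.03);cv2.circle(im,tuple(int(t) for t in u),4,(255,0,255),2)
cv2.imwrite("pics/w1.png",im[...,::-1])
```

```text
t 3.7667 pos [ 0.5451 -0.0346  0.3238] move [-4.1 -2.2 -0. ] yaw err -0.001 tip z 0.2512 nose 0.0726 w 0.0023302870436740135 F [0.67 1.05 0.39]
tag_1_hinge []
clips_a [([58.0, 311.0], 0.66)]
[313. 290.]
[362. 264.]
[262. 264.]
[312.  55.]
[368. 132.]
[256. 132.]
```

View pics/w1.png

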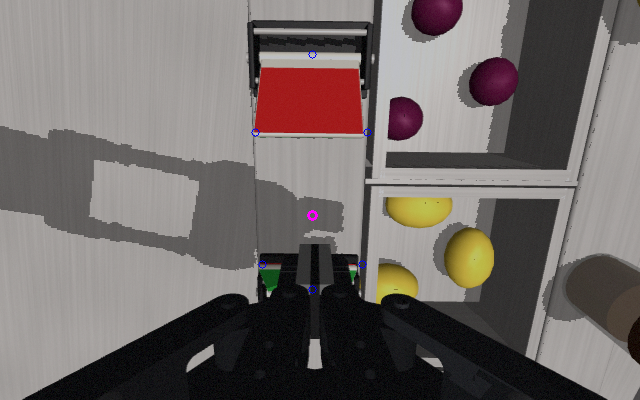

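The wrist view agrees with the fit: the projected tag corners (262,264)/(362,264) and (256,132)/(368,132) lie on the plates. I'll descend left of the lemons tag and push it to the right.

step_arm:
  targets:
    - [[0,0,0],[0,-1,16],0]
    - [[0,0,0],[0,-1,16],0]
    - [[0,0,0],[0,0,16],0]
    - [[0,0,0],[0,0,16],0]
    - [[0,0,0],[0,0,16],0]

```text
time: 4.33
tool_pos: [0.5423, -0.0319, 0.2435]
tcp_rot: [2.029, 2.398, 0.001]
wrist_force: [0.5, 1.0, -0.1]
width: 0.001
grip_force: 0.0
```

step_arm:
  targets:
    - [[0,0,0],[-5,0,0],0]
    - [[0,0,0],[-5,0,0],0]
    - [[0,0,0],[-5,0,0],0]
    - [[0,0,0],[-5,0,0],0]
    - [[0,0,0],[-5,0,0],0]

```text
time: 4.75
tool_pos: [0.5477, -0.0587, 0.2454]
tcp_rot: [2.032, 2.393, 0.002]
wrist_force: [-0.5, 0.4, -0.3]
width: 0.005
grip_force: 0.2
```

step_arm:
  targets:
    - [[0,0,0],[-5,0,0],0]
    - [[0,0,0],[-5,0,0],0]
    - [[0,0,0],[-5,0,0],0]
    - [[0,0,0],[-5,0,0],0]
    - [[0,0,0],[-5,0,0],0]

```text
time: 5.17
tool_pos: [0.5509, -0.0834, 0.2439]
tcp_rot: [-2.033, -2.395, 0.0]
wrist_force: [-0.1, -0.3, 0.2]
width: 0.0
grip_force: 0.0
```

step_arm:
  targets:
    - [[0,0,0],[-5,0,0],0]
    - [[0,0,0],[-5,0,0],0]
    - [[0,0,0],[-5,0,0],0]
    - [[0,0,0],[-5,0,0],0]
    - [[0,0,0],[-5,0,0],0]

```text
time: 5.58
tool_pos: [0.555, -0.108, 0.2438]
tcp_rot: [-2.033, -2.395, 0.0]
wrist_force: [-0.3, 1.2, -0.1]
width: -0.001
grip_force: 0.0
```

```bash
python3 -c "
from h import *
go('lem',0)"
```

```text
t 5.5833 pos [ 0.555  -0.108   0.2438] move [-5.1 -0.  -0. ] yaw err -0.0 tip z 0.1712 nose 0.0726 w -0.0013637066421716575 F [-0.3   1.21 -0.14]
```

step_arm:
  targets:
    - [[0,0,0],[-5,0,0],0]
    - [[0,0,0],[-3,0,0],0]
    - [[0,0,0],[0,0,0],0]
    - [[0,0,0],[10,0,0],0]
    - [[0,0,0],[10,0,0],0]

```text
time: 6.0
tool_pos: [0.5528, -0.0951, 0.2438]
tcp_rot: [-2.034, -2.393, -0.0]
wrist_force: [-0.6, 1.0, -0.5]
width: 0.0
grip_force: 0.0
```

step_arm:
  targets:
    - [[0,0,0],[0,0,-16],0]
    - [[0,0,0],[0,0,-16],0]
    - [[0,0,0],[0,0,-16],0]
    - [[0,0,0],[0,0,-16],0]
    - [[0,0,0],[0,0,-16],0]

```text
time: 6.42
tool_pos: [0.5526, -0.0941, 0.3246]
tcp_rot: [-2.031, -2.396, -0.0]
wrist_force: [0.0, -0.2, -0.0]
width: -0.002
grip_force: 0.0
```

step_arm:
  targets:
    - [[0,0,0],[-35,0,0],0]
    - [[0,0,0],[-35,0,0],0]
    - [[0,0,0],[-35,0,0],0]
    - [[0,0,0],[-35,0,0],0]
    - [[0,0,0],[-35,0,0],0]

```text
time: 6.83
tool_pos: [0.5817, -0.2682, 0.324]
tcp_rot: [-2.031, -2.396, -0.001]
wrist_force: [1.0, 0.3, -0.2]
width: 0.002
grip_force: 0.0
```

step_arm:
  targets:
    - [[0,0,0],[-35,0,0],0]
    - [[0,0,0],[-35,0,0],0]
    - [[0,0,0],[-30,0,0],0]
    - [[0,0,0],[0,0,0],0]
    - [[0,0,0],[0,0,0],0]

```text
time: 7.25
tool_pos: [0.5977, -0.3672, 0.3231]
tcp_rot: [-2.034, -2.392, -0.001]
wrist_force: [-0.3, 1.1, -0.7]
width: -0.001
grip_force: 0.0
```

Run:
```python
from h import *
import cv2
go('egg',-75)
im=read_camera("wrist").copy()
a=.1634;o=np.r_[H["egg"],.14]
for y,z,x in((0,0,0),(-.047,.046,.033),(-.047,.046,-.033),(.133,.046,.033),(.133,.046,-.033)):
    u=proj("wrist",o+[np.cos(a)*x-np.sin(a)*y,np.sin(a)*x+np.cos(a)*y,z]);cv2.circle(im,tuple(int(t) for t in u),4,(0,0,255),1)
cv2.imwrite("pics/w2.png",im[...,::-1])
```

```text
t 7.25 pos [ 0.5977 -0.3672  0.3231] move [ 2.6 -0.1  0. ] yaw err -0.002 tip z 0.2505 nose 0.0726 w -0.0009289535630782012 F [-0.33  1.08 -0.67]
```

View pics/w2.png

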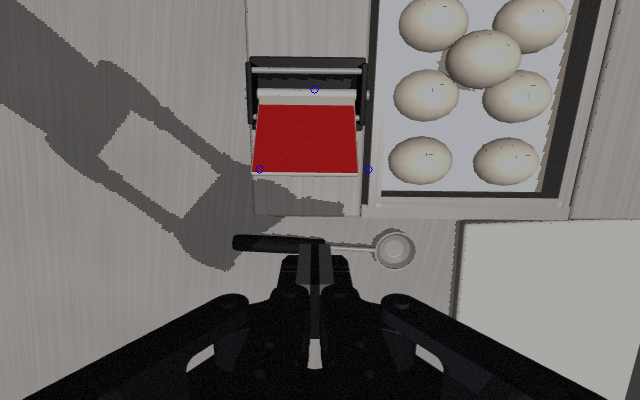

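The tag's free edge (252–358, row 174) is where predicted, within about 5 mm. I'll descend right of it and push left.

step_arm:
  targets:
    - [[0,0,0],[0,-2,16],0]
    - [[0,0,0],[0,-2,16],0]
    - [[0,0,0],[0,0,16],0]
    - [[0,0,0],[0,0,16],0]
    - [[0,0,0],[0,0,16],0]

```text
time: 7.72
tool_pos: [0.5939, -0.3649, 0.2436]
tcp_rot: [-2.031, -2.397, -0.001]
wrist_force: [0.6, -0.7, 0.8]
width: -0.002
grip_force: 0.0
```

step_arm:
  targets:
    - [[0,0,0],[5,0,0],0]
    - [[0,0,0],[5,0,0],0]
    - [[0,0,0],[5,0,0],0]
    - [[0,0,0],[5,0,0],0]
    - [[0,0,0],[5,0,0],0]

```text
time: 8.13
tool_pos: [0.5903, -0.3423, 0.2458]
tcp_rot: [2.031, 2.393, 0.001]
wrist_force: [0.4, -0.2, 0.8]
width: -0.001
grip_force: 0.1
```

step_arm:
  targets:
    - [[0,0,0],[5,0,0],0]
    - [[0,0,0],[5,0,0],0]
    - [[0,0,0],[5,0,0],0]
    - [[0,0,0],[5,0,0],0]
    - [[0,0,0],[5,0,0],0]

```text
time: 8.55
tool_pos: [0.5854, -0.3179, 0.2439]
tcp_rot: [-2.033, -2.395, -0.0]
wrist_force: [0.4, 0.8, 0.2]
width: 0.002
grip_force: 0.0
```

step_arm:
  targets:
    - [[0,0,0],[5,0,0],0]
    - [[0,0,0],[5,0,0],0]
    - [[0,0,0],[5,0,0],0]
    - [[0,0,0],[5,0,0],0]
    - [[0,0,0],[5,0,0],0]

```text
time: 8.97
tool_pos: [0.5814, -0.2931, 0.2438]
tcp_rot: [-2.033, -2.395, -0.0]
wrist_force: [-0.0, 0.1, 0.4]
width: 0.002
grip_force: 0.0
```

step_arm:
  targets:
    - [[0,0,0],[3,0,0],0]
    - [[0,0,0],[0,0,0],0]
    - [[0,0,0],[0,0,0],0]
    - [[0,0,0],[-10,0,0],0]
    - [[0,0,0],[-10,0,0],0]

```text
time: 9.38
tool_pos: [0.5845, -0.311, 0.244]
tcp_rot: [2.032, 2.395, -0.0]
wrist_force: [-0.0, 0.2, 0.0]
width: 0.002
grip_force: 0.0
```

step_arm:
  targets:
    - [[0,0,0],[0,0,-16],0]
    - [[0,0,0],[0,0,-16],0]
    - [[0,0,0],[0,0,-16],0]
    - [[0,0,0],[0,0,-16],0]
    - [[0,0,0],[0,0,-16],0]

```text
time: 9.8
tool_pos: [0.5843, -0.312, 0.3246]
tcp_rot: [2.034, 2.394, -0.001]
wrist_force: [1.1, -1.1, 0.0]
width: -0.001
grip_force: 0.0
```

step_arm:
  targets:
    - [[0,0,0],[0,-35,0],0]
    - [[0,0,0],[0,-35,0],0]
    - [[0,0,0],[0,-35,0],0]
    - [[0,0,0],[0,-35,0],0]
    - [[0,0,0],[0,-20,0],0]

```text
time: 10.22
tool_pos: [0.4234, -0.3378, 0.324]
tcp_rot: [-2.035, -2.393, 0.002]
wrist_force: [0.2, -0.3, -0.9]
width: -0.003
grip_force: 0.0
```

Run:
```python
from h import *
import cv2
go('egg',0)
a=read_camera("top")[110:270,200:460];b=read_camera("side")[90:340,200:460]
z=lambda m,h:cv2.resize(m,(int(m.shape[1]*h/m.shape[0]),h),interpolation=2)
cv2.imwrite("pics/end.png",np.hstack([z(a,300),z(b,300)])[...,::-1])
```

```text
t 10.2167 pos [ 0.4234 -0.3378  0.324 ] move [ 20.7 167.1  -0.3] yaw err -0.002 tip z 0.2514 nose 0.0726 w -0.0025714563936142824 F [ 0.19 -0.28 -0.93]
```

View pics/end.png

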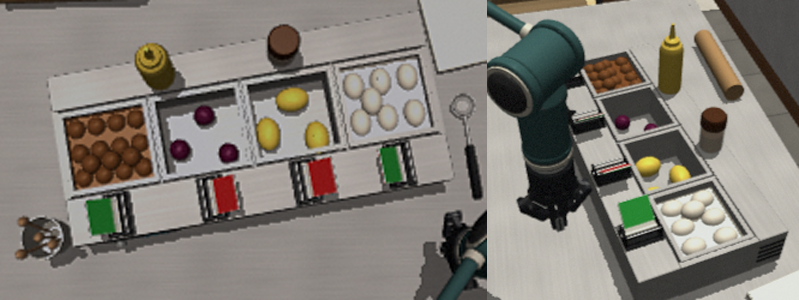

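The top view now shows green, red, red, green at (100,217), (224,195), (322,177) and (391,167), which matches falafel full, beets low, lemons low and eggs full. Nothing else has moved and the arm is clear.

```bash
python3 -c "
from workcell import *
print(finish_job())"
```

```text
the job is handed in; nothing more can be done
None
```

The lemons tag is now red and the eggs tag green, the two correct tags were left alone, the final pictures show nothing else moved, and the job was handed in at about 10 s.

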